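Turn the hotplate's dial up by one click under the pan

TASK

Start warming the open pan: with a light touch of the fingertips, turn the knurled dial directly in front of the plate on which the pan stands clockwise by exactly one click, from off to its first rest position and never on past it, then let go and take the hand away. Leave the other dial (in front of the plate with the lid) at off, press only lightly, and do not lift or shift the pan, the lid, the teaspoon or anything else standing about.

Things in the scene. Friction and masses are not known exactly. Their poses are not given: they have to be found in the camera images.
- hotplate: Aluminium double hotplate, fixed, 280 mm deep (x) by 420 mm wide (y), flat deck 50 mm above the worktop. Origin: centre of its underside; +x to its back (away from the robot), +y to its left. Two dark round plates, 156 mm across, tops 8 mm above the deck, centred at x 50, y 105 (left) and -105 mm (right); dials centred at x -85, y 105 (left) and -105 mm (right).
- left_dial (a joint): Turn of the left dial, rad; grows CLOCKWISE seen from above (more heat). Three sprung rest positions (clicks): 0 = off (start, within 0.05), 0.70 = first, 1.40 = second. About 0.02 Nm leaves a rest position; past 0.35 it springs on to the first click when let go, past 1.05 to the second. A white line on its top points at one of three dots left of it on the deck, small (off, front) to large (second).
- right_dial (a joint): Turn of the right dial, rad; grows CLOCKWISE seen from above (more heat). Three sprung rest positions (clicks): 0 = off (start, within 0.05), 0.70 = first, 1.40 = second. About 0.02 Nm leaves a rest position; past 0.35 it springs on to the first click when let go, past 1.05 to the second. A white line on its top points at one of three dots left of it on the deck, small (off, front) to large (second).
- left_dial_top (a point): Centre of the top of the left dial, in front of the left plate (+y side): flat-topped black disc, rubbery, knurled rim, 92 mm across, axis upright, top 18 mm above the deck, 68 mm above the worktop. Turned by friction on top or rim. Sprung: pressed down it gives 1 mm per 1.5 N (preload 1.5 N), at most 5 mm, and rises again; pressing does nothing else.
- right_dial_top (a point): Centre of the top of the right dial, in front of the right plate (-y side): flat-topped black disc, rubbery, knurled rim, 92 mm across, axis upright, top 18 mm above the deck, 68 mm above the worktop. Turned by friction on top or rim. Sprung: pressed down it gives 1 mm per 1.5 N (preload 1.5 N), at most 5 mm, and rises again; pressing does nothing else.
- small_pan: Small round open pan of thin grey metal, 147 mm across, 37 mm high, standing loose on the left or the right plate. Origin: centre of its underside.
- small_pan_lid: Lid with a loop handle, 148 mm across, 51 mm high, lying loose on the other plate. Origin: centre of its underside.
- teaspoon: Teaspoon, 138x27x13 mm, lying on the deck between the two dials. Origin: centre of its underside, x along it.
- salt_shaker: Salt shaker, 44 mm across, 90 mm high, standing on the worktop to the left of the hotplate. Origin: centre of its underside.
- onion: Onion, about 75 mm across and 77 mm high, on the worktop to the right of the hotplate. Origin: centre of its underside.
- peeler: Peeler with yellow handle, 170x25x18 mm, lying on the worktop right of the onion. Origin: centre of its underside, x along it.

How it is judged:
On the way:
1. the fingers turn the dial in front of the pan's plate, touching it (((y of small_pan in the frame of hotplate above 0 m and value of joint left_dial above 0.2 rad and contact force between the fingers and left_dial above 0.2 N) or (y of small_pan in the frame of hotplate below 0 m and value of joint right_dial above 0.2 rad and contact force between the fingers and right_dial above 0.2 N))).
At the end, for the whole second after the job is handed in: The dial in front of the pan's plate rests at its first click (0.70 rad, within 0.15), the other dial rests at off (0, within 0.15), and the pan, lid, teaspoon, salt shaker, onion and peeler are within 20 mm of where they stood (((y of small_pan in the frame of hotplate above 0 m and (value of joint left_dial between 0.55 and 0.85 rad and velocity of joint left_dial between -0.1 and 0.1 rad/s) and (value of joint right_dial between -0.15 and 0.15 rad and velocity of joint right_dial between -0.1 and 0.1 rad/s)) or (y of small_pan in the frame of hotplate below 0 m and (value of joint right_dial between 0.55 and 0.85 rad and velocity of joint right_dial between -0.1 and 0.1 rad/s) and (value of joint left_dial between -0.15 and 0.15 rad and velocity of joint left_dial between -0.1 and 0.1 rad/s))) and distance of each of small_pan, small_pan_lid, teaspoon, salt_shaker, onion, peeler from where it was at the start of the episode below 0.02 m); the robot touches nothing.
It fails at once if the dial in front of the pan is turned on past the first click (beyond 1.05 rad) (value of joint any of left_dial, right_dial above 1.05 rad).
It fails at once if the dial in front of the lid's plate is turned away from off (beyond 0.25 rad) ((y of small_pan in the frame of hotplate above 0 m and value of joint right_dial above 0.25 rad) or (y of small_pan in the frame of hotplate below 0 m and value of joint left_dial above 0.25 rad)).
It fails at once if a dial is pressed with more than 30 N (contact force between any of the arm, the fingers and left_dial above 30 N or contact force between any of the arm, the fingers and right_dial above 30 N).
It fails at once if the pan or the lid is lifted, carried or pushed more than 20 mm (distance of any of small_pan, small_pan_lid from where it was at the start of the episode above 0.02 m).
It fails at once if the teaspoon, salt shaker, onion or peeler is lifted, carried or pushed more than 20 mm (distance of any of teaspoon, salt_shaker, onion, peeler from where it was at the start of the episode above 0.02 m).
It also fails if it takes over 32 s, if anything falls off the work surface, if the arm or the gripper's body presses on something with over 40 N, if the wrist force passes 120 N, or if a joint passes its speed limit or range.

ROBOT

A 6-joint arm with a two-finger parallel gripper is mounted at the origin on a cart in front of the work surface, level with it; the furniture and walls round the work are solid. World frame = base frame: x ahead of the robot, y to its left, z up, the work surface at z = 0. Lengths are in m, angles in rad, forces in N, time in s.
With the tool pointing down it reaches from about 0.3 to 0.775 m from the base axis. Payload 14.6 kg.
Tool frame: the origin (TCP) lies at the very end of the fingers, on their centre line; the grasp point (between the pads) lies 19 mm behind it; z points along the fingers, y is the line along which they close (so a half turn about z gives the same grasp; the last joint's range is limited). The gripper opens to 94 mm and grips with 3 to 60 N. Pads are 16 mm wide; open, the fingers measure 119 mm over their backs; the gripper's body (75 mm by 177 mm) begins 78 mm behind the grasp point.
Start: joints at [-1.181, 0.3, 1.521, -0, 1.321, -0.067], TCP at [0.243, -0.494, 0.205] pointing down, gripper open.
Joint ranges: [-3.03, 3.03], [-0.79, 2.21], [0.23, 2.52], [-1.04, 4.18], [0, 3.07], [-2.55, 2.55]. Speed limits (rad/s): [2.22, 2.22, 2.57, 3.14, 3.14, 3.14].

INTERFACE

Orientations are given as [roll, pitch, yaw] about the fixed x, y, z axes, in that order (R = Rz(yaw) Ry(pitch) Rx(roll)).
In Python, from station import telemetry, cams, hand_in, nets gives the robot as it stands.
- The arm moves only by the tool move_arm, never from a script. Its argument "increments" is a list of rows, each a list of 4 numbers: the shift along the tool's x, y, z in m, then the turn about the tool's z in rad. In form: [[tx, ty, tz, roll], ...]. A call has 1 to 20 rows; each row shifts and turns the commanded pose from where the row before left it, along the tool's axes as they then stand; what a row does not reach is not made up. A row lasts 1/8 s, in which the tool goes at most 62.5 mm and 10.7 degrees, less where a joint would pass 70% of its speed; a pose out of reach is approached as far as the arm can. A call is refused whole if a number of a shift passes 0.0625 or a number of a turn 0.188, either way. A call with a gripper value outside its range is refused whole. "grip" is the opening, from 0 (shut) to 1 (fully open), set as the call begins (left out, the last holds). The fingers move at their own pace and stop on an object; "force" is the grip in N (left out, the last holds). Time passes only in rows, so rows that do not move let the fingers close. It gives the time, the measured TCP pose, the force, the opening and the grip force at its end, in the units of the state.
- telemetry.get_obs(): the state, without advancing time (a new reading comes with each control period).
- cams.camera(name): name is "scene" or "top" or "wrist"; returns the picture (384x512x3 uint8, blue, green, red); there is no depth.
- cams.camera_model(name): a dict with "intrinsics" (3x3 intrinsics, pixels), "xyz" and "attitude" of the camera in the world; the wrist camera has in their place "T_tool_cam" (4x4, takes a point from camera to tool coordinates, whose origin is the TCP and whose axes are the flange's). Camera axes: x right, y up, looking along -z (the intrinsics and any distortion apply to the point x, -y, -z); pixel columns grow to the right and rows downward; lengths in m; the calibration is good to about 2 mm. The wrist camera is an equidistant fisheye: a pixel r from the principal point sees the ray r / f radians off the axis. A picture is of the moment at which its call begins: read the wrist's pose just before it. camera_model takes no time and is no camera call.
- hand_in(): hands the job in; it is judged then, once.
Trained networks look in the newest picture that a camera, given by its name, has taken for a name from the list of things; names that differ only in an ending like _2 or _b are one class to them, and where a whole thing is asked for, a point or a joint stands for the part that bears it (a point fixed in the world has none). Each returns a list of dicts, best first, with "conf" (0 to 1); they miss things now and then, are a little off and sometimes report something else, mostly with a low value. They report only what shows in the picture. A call takes as long as a camera call.
- nets.search_frame(camera, query): "extent" ([left, top, right, bottom] in pixels, round what is visible of it).
- nets.mark_of(camera, query): "centre" ([column, row] in pixels: a listed point, or the origin of a listed thing).
The state is a dict: "time_s": time; "qpos": joint angles; "joint_vel": joint speeds; "tau": joint torques, N m; "ee_pos": TCP position; "eef_rot": TCP orientation; "force": force on the tool from outside, world axes, zero at the start; "moment": the same for the moment, N m; "grip_width": finger opening in m; "grip_force": force on a finger pad.
Only numpy, scipy, OpenCV 4.12 (cv2) and the standard library are available. Lean on these libraries where they do the work, as an engineer would, in place of code of your own. Each camera call takes 0.05 s, during which the arm holds its last target. There are 200 camera calls.

## Working session

There is one attempt and no reset: what is moved stays moved. The work goes in short steps, Python scripts to look and compute and a tool call to move; the robot and the scene stay as the last step left them, time stands still between calls to the robot, and variables do not carry over. Pictures are saved under pics/ and viewed, at most 10 in all, crops included, and the job is handed in when it is done.

Besides the shell and the picture viewer there is one more tool, called after ">>>" as name(argument=value, ...) on one line, values as JSON. move_arm: Moves the arm, as the interface text tells. Its arguments: {"type":"object","properties":{"increments":{"type":"array"},"grip":{"type":"number"},"force":{"type":"number"}},"required":["increments"]}

```bash
mkdir -p pics; cat > h.py <<'E'
import numpy as np, cv2
from station import telemetry, cams, hand_in, nets
from scipy.spatial.transform import Rotation as R
def ray(name,px):
    m=cams.camera_model(name); K=np.array(m["intrinsics"]); 
    x=(px[0]-K[0,2])/K[0,0]; y=(px[1]-K[1,2])/K[1,1]
    d=np.array([x,-y,-1.])
    a=np.array(m["attitude"]); A=a if a.shape==(3,3) else R.from_euler('xyz',a).as_matrix()
    return np.array(m["xyz"]),A@d
def onz(name,px,z):
    o,d=ray(name,px); return o+d*(z-o[2])/d[2]
E
python3 - <<'E'
from h import *
for c in ("scene","top"):
    print(c,{k:(np.round(v,4).tolist() if not isinstance(v,str) else v) for k,v in cams.camera_model(c).items()})
    im=cams.camera(c); cv2.imwrite(f"pics/{c}.png",im)
    for q,z in (("left_dial_top",.068),("right_dial_top",.068),("small_pan",.058),("small_pan_lid",.058),("teaspoon",.05),("hotplate",0)):
        for r in nets.mark_of(c,q)[:2]:
            print(q,round(r["conf"],2),np.round(r["centre"],1),np.round(onz(c,r["centre"],z),3))
print(telemetry.get_obs())
E
```

```text
scene {'intrinsics': [[479.3959, 0.0, 252.9157], [0.0, 479.3959, 199.7153], [0.0, 0.0, 1.0]], 'xyz': [-0.2984, -0.9056, 0.661], 'attitude': [1.1376, 0.0101, -0.7963]}
left_dial_top 0.81 [183.6 193.7] [0.501 0.18  0.068]
right_dial_top 0.67 [229.8 216. ] [ 0.494 -0.033  0.068]
small_pan 0.78 [219.9 183.2] [0.647 0.178 0.058]
teaspoon 0.61 [217.5 204. ] [0.548 0.079 0.05 ]
hotplate 0.9 [227.8 215.5] [0.583 0.074 0.   ]
top {'intrinsics': [[414.6886, 0.0, 253.385], [0.0, 414.6886, 194.979], [0.0, 0.0, 1.0]], 'xyz': [0.3628, -0.0405, 1.2045], 'attitude': [0.2075, -0.0019, -1.5796]}
left_dial_top 0.71 [168.9 225.7] [0.517 0.189 0.068]
right_dial_top 0.68 [246.9 236.3] [ 0.486 -0.026  0.068]
small_pan 0.67 [179.8 183.5] [0.639 0.164 0.058]
small_pan_lid 0.73 [252.1 185.4] [ 0.632 -0.041  0.058]
teaspoon 0.69 [308.1 224.7] [ 0.519 -0.197  0.05 ]
teaspoon 0.5 [211.7 218.9] [0.538 0.073 0.05 ]
hotplate 0.8 [214.6 205. ] [0.587 0.07  0.   ]
{'time_s': 0.7, 'qpos': array([-1.18060752e+00,  2.99906798e-01,  1.52099717e+00,  6.66810533e-06,
        1.32070599e+00, -6.66169720e-02]), 'joint_vel': array([-0.00049296, -0.00090987,  0.00017732,  0.00049314, -0.00094027,
        0.0010894 ]), 'tau': array([-9.74596842e-04, -5.31578600e+01, -3.52879179e+01,  7.07933656e-02,
        2.12380994e-02, -7.87562271e-05]), 'ee_pos': array([ 0.24258268, -0.49360147,  0.20544305]), 'eef_rot': array([-3.14157582e+00, -7.59832143e-06,  4.56804127e-01]), 'force': array([0.04374778, 0.7543451 , 0.15025279]), 'moment': array([-0.00669013,  0.0172042 ,  0.04499653]), 'grip_force': 0.0, 'grip_width': 0.0940095212058631}
```

View pics/top.png

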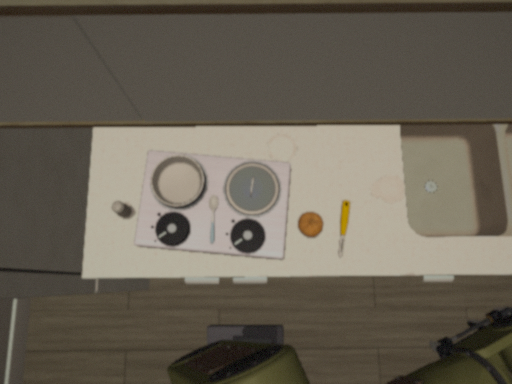

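View pics/scene.png

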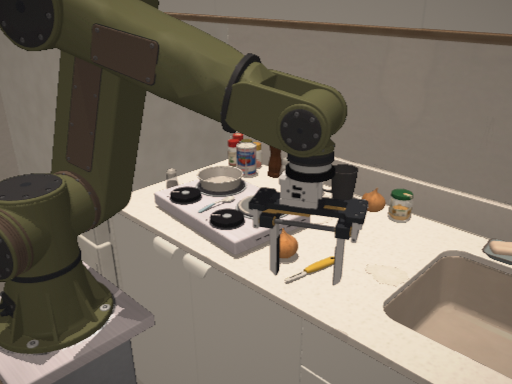

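The pan is on the left plate, so the left dial is the one to turn; by eye it sits near (173,229) in the top view, with its line pointing lower left. The net's mark is a few pixels off, so I'll refine it by fitting the black discs.

```bash
python3 - <<'E'
from h import *
im=cv2.imread("pics/top.png"); g=cv2.cvtColor(im,cv2.COLOR_BGR2GRAY)
def dial(c,g,c0):
    m=((g<75).astype(np.uint8))*255; m=cv2.morphologyEx(m,cv2.MORPH_CLOSE,np.ones((5,5)))
    n,l,s,ce=cv2.connectedComponentsWithStats(m)
    i=l[int(c0[1]),int(c0[0])]; print(c,s[i],ce[i])
    cs,_=cv2.findContours((l==i).astype(np.uint8),0,1); e=cv2.fitEllipse(max(cs,key=cv2.contourArea)); print(e,onz(c,e[0],.062).round(4))
dial("top",g,(173,224)); dial("top",g,(248,230))
cv2.imwrite("pics/topcrop.png",cv2.resize(im[140:270,100:330],None,fx=3.4,fy=3.4,interpolation=cv2.INTER_CUBIC))
for yaw in (0.457,):
    o=telemetry.get_obs(); A=R.from_euler('xyz',o["eef_rot"]).as_matrix(); print(A.round(3))
    print(A.T@(np.array([.505,.18,.16])-o["ee_pos"]))
E
```

```text
top [     0      0    512    384 118725] [272.65936408 156.4471594 ]
((283.4573974609375, 205.63885498046875), (180.31982421875, 502.09625244140625), 89.22593688964844) [ 0.5721 -0.1287  0.062 ]
top [     0      0    512    384 118725] [272.65936408 156.4471594 ]
((283.4573974609375, 205.63885498046875), (180.31982421875, 502.09625244140625), 89.22593688964844) [ 0.5721 -0.1287  0.062 ]
[[ 0.897  0.441 -0.   ]
 [ 0.441 -0.897  0.   ]
 [ 0.    -0.    -1.   ]]
[ 0.53262407 -0.48878654  0.04545533]
```

View pics/topcrop.png

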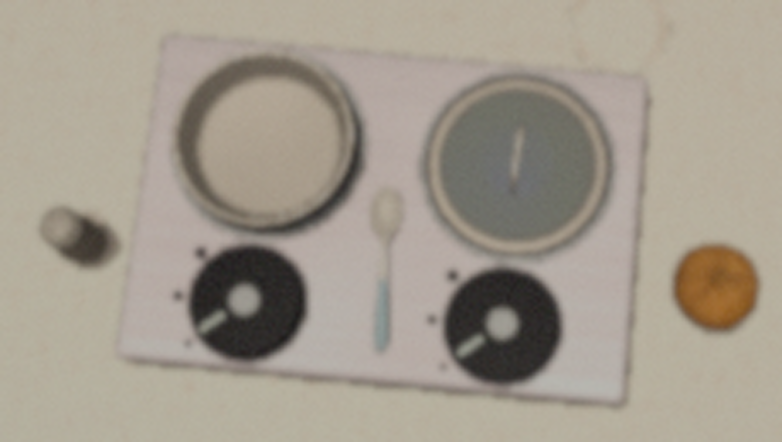

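>>> move_arm(increments=[[0.033, -0.031, 0, 0], [0.033, -0.031, 0, 0], [0.033, -0.031, 0, 0], [0.033, -0.031, 0, 0], [0.033, -0.031, 0, 0], [0.033, -0.031, 0, 0], [0.033, -0.031, 0, 0], [0.033, -0.031, 0, 0], [0.033, -0.031, 0, 0], [0.033, -0.031, 0, 0], [0.033, -0.031, 0, 0], [0.033, -0.031, 0, 0], [0.033, -0.031, 0, 0], [0.033, -0.031, 0, 0], [0.033, -0.031, 0, 0], [0.033, -0.031, 0, 0]], grip=0.55)

```text
time_s: 2.7
ee_pos: [0.4981, 0.1859, 0.2055]
eef_rot: [3.141, -0.0, 0.457]
force: [0.4, -0.0, 0.5]
grip_width: 0.0516
grip_force: 0.0
```

>>> move_arm(increments=[[0, 0, 0, -0.18], [0, 0, 0, -0.18], [0, 0, 0, -0.18], [0, 0, 0, -0.18], [0, 0, 0, 0]])

```text
time_s: 3.32
ee_pos: [0.4977, 0.1844, 0.2055]
eef_rot: [3.142, -0.0, 1.176]
force: [0.1, -1.3, -0.4]
grip_width: 0.0514
grip_force: 0.0
```

```bash
cat >> h.py <<'E'
def wpose():
    o=telemetry.get_obs(); T=np.eye(4); T[:3,:3]=R.from_euler('xyz',o["eef_rot"]).as_matrix(); T[:3,3]=o["ee_pos"]
    return o,T
def wonz(T,px,z):
    m=cams.camera_model("wrist"); K=np.array(m["intrinsics"]); M=T@np.array(m["T_tool_cam"])
    v=np.array([(px[0]-K[0,2]),(px[1]-K[1,2])])/K[0,0]; r=np.hypot(*v); u=v/r
    d=M[:3,:3]@np.array([u[0]*np.sin(r),-u[1]*np.sin(r),-np.cos(r)]); o=M[:3,3]
    return o+d*(z-o[2])/d[2]
E
python3 - <<'E'
from h import *
o,T=wpose(); im=cams.camera("wrist"); cv2.imwrite("pics/w1.png",im)
print(o["time_s"],o["ee_pos"],o["eef_rot"],o["qpos"].round(2),o["grip_width"])
for q in ("left_dial_top","right_dial_top"):
    for r in nets.mark_of("wrist",q)[:2]:
        p=wonz(T,r["centre"],.068); print(q,round(r["conf"],2),np.round(r["centre"],1),p.round(4),"tool shift",(T[:3,:3].T@(p-T[:3,3])).round(4))
E
```

```text
3.325 [0.49767926 0.18442942 0.2054639 ] [ 3.14156814e+00 -1.40906174e-05  1.17573247e+00] [ 0.29  0.26  1.58 -0.    1.31  0.68] 0.05142839345036957
left_dial_top 0.78 [262.  173.9] [0.5095 0.1854 0.068 ] tool shift [0.0055 0.0106 0.1375]
right_dial_top 0.97 [303.7 316.3] [ 0.4873 -0.0253  0.068 ] tool shift [-0.1976  0.0712  0.1375]
```

View pics/w1.png

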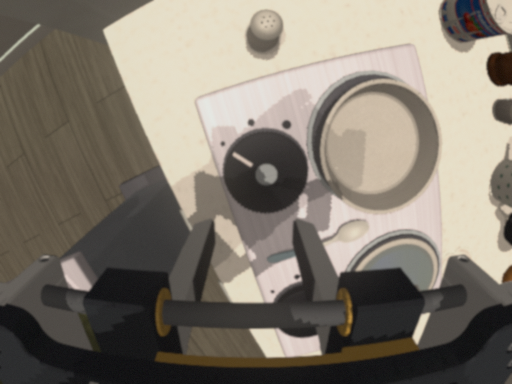

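The wrist view shows the left dial filling about x 223–308, y 127–213. Its cap is near (266,173), and the line points at the small (off) dot at (222,143). I'll compute the shift for that centre and the line's angle.

```bash
python3 - <<'E'
from h import *
o,T=wpose()
for px in ((266,173),(265.5,170),(232,154),(251,165),(222,143),(251,122),(287,124)):
    p=wonz(T,px,.068 if px[1]>150 else .05); print(px,p.round(4),(T[:3,:3].T@(p-T[:3,3])).round(4))
E
```

```text
(266, 173) [0.514  0.1846 0.068 ] [0.0065 0.015  0.1375]
(265.5, 170) [0.5147 0.188  0.068 ] [0.0099 0.0144 0.1375]
(232, 154) [0.4881 0.2186 0.068 ] [ 0.0277 -0.0221  0.1375]
(251, 165) [0.5023 0.1993 0.068 ] [ 0.0155 -0.0015  0.1375]
(222, 143) [0.4803 0.2323 0.05  ] [ 0.0374 -0.0346  0.1555]
(251, 122) [0.5199 0.2414 0.05  ] [ 0.0611 -0.0015  0.1555]
(287, 124) [0.5566 0.2239 0.05  ] [0.0591 0.039  0.1555]
```

>>> move_arm(increments=[[0.0065, 0.014, 0.03, 0], [0, 0, 0.03, 0], [0, 0, 0.03, 0], [0, 0, 0.02, 0], [0, 0, 0.01, 0], [0, 0, 0, 0]])

```text
time_s: 4.22
ee_pos: [0.513, 0.185, 0.0853]
eef_rot: [-3.141, 0.0, 1.176]
force: [0.4, 0.3, 0.8]
grip_width: 0.0516
grip_force: 0.0
```

```bash
python3 - <<'E'
from h import *
o,T=wpose(); im=cams.camera("wrist"); cv2.imwrite("pics/w2.png",im)
print(o["time_s"],o["ee_pos"],o["force"],o["moment"])
m=cams.camera_model("wrist"); print(np.round(m["T_tool_cam"],3).tolist(), np.round(m["intrinsics"],1).tolist())
for q in ("left_dial_top",):
    for r in nets.mark_of("wrist",q)[:2]:
        p=wonz(T,r["centre"],.068); print(q,round(r["conf"],2),np.round(r["centre"],1),p.round(4),"tool shift",(T[:3,:3].T@(p-T[:3,3])).round(4))
E
```

```text
4.225 [0.51304637 0.18504084 0.085331  ] [0.38430841 0.29744241 0.76672444] [-0.02880865 -0.02877845 -0.03530123]
[[-0.001, 0.958, 0.286, 0.084], [1.0, 0.001, -0.001, 0.001], [-0.002, 0.286, -0.958, -0.18], [0.0, 0.0, 0.0, 1.0]] [[297.3, 0.0, 253.4], [0.0, 297.3, 187.9], [0.0, 0.0, 1.0]]
left_dial_top 0.75 [250.5 222. ] [0.5118 0.1851 0.068 ] tool shift [-0.0004 -0.0012  0.0173]
```

View pics/w2.png

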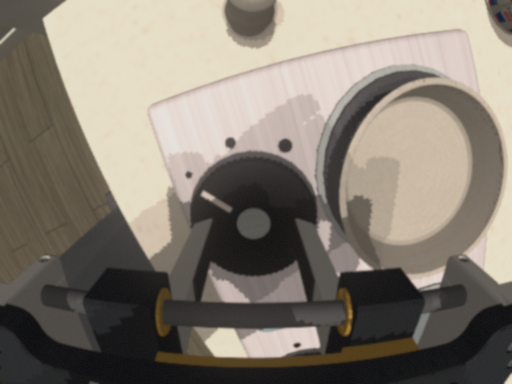

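The fingertips straddle the dial symmetrically, with the cap at (254,222). Next I descend gently and watch the force.

>>> move_arm(increments=[[0, 0, 0.008, 0], [0, 0, 0.006, 0], [0, 0, 0.002, 0], [0, 0, 0.001, 0], [0, 0, 0.001, 0], [0, 0, 0, 0]])

```text
time_s: 5.08
ee_pos: [0.5132, 0.1851, 0.0676]
eef_rot: [3.141, -0.0, 1.177]
force: [-0.9, 0.1, 1.3]
grip_width: 0.0517
grip_force: 0.5
```

>>> move_arm(increments=[[0, 0, 0.001, 0], [0, 0, 0.001, 0], [0, 0, 0, 0], [0, 0, 0, 0]])

```text
time_s: 5.58
ee_pos: [0.5132, 0.1851, 0.0656]
eef_rot: [3.141, -0.0, 1.177]
force: [-1.9, 0.0, 3.9]
grip_width: 0.0519
grip_force: 2.0
```

>>> move_arm(increments=[[0, 0, 0, 0.05], [0, 0, 0, 0.08], [0, 0, 0, 0.08], [0, 0, 0, 0.08], [0, 0, 0, 0.08], [0, 0, 0, 0.08], [0, 0, 0, 0.08], [0, 0, 0, 0.07], [0, 0, 0, 0.05], [0, 0, 0, 0]])

```text
time_s: 6.82
ee_pos: [0.5136, 0.1848, 0.0657]
eef_rot: [3.141, -0.001, 0.527]
force: [0.8, -4.5, 4.3]
grip_width: 0.0513
grip_force: 2.2
```

```bash
python3 - <<'E'
from h import *
o,T=wpose(); im=cams.camera("wrist"); cv2.imwrite("pics/w3.png",im)
print(o["time_s"],o["ee_pos"],o["force"],o["moment"])
E
```

```text
6.825 [0.51361929 0.18475527 0.06572281] [ 0.76196847 -4.47076436  4.27881244] [-0.88202666 -0.39684977 -0.04283893]
```

View pics/w3.png

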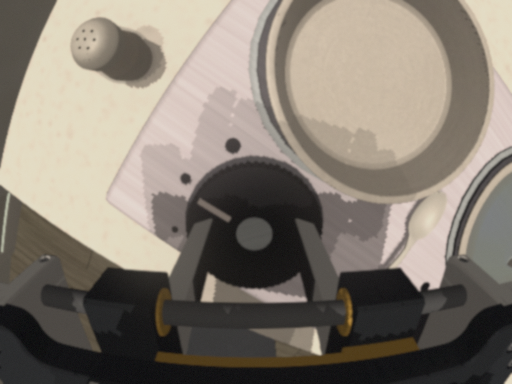

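The line kept its place relative to the fingers and now points at the middle dot near (185,178), so the dial turned with the hand by about 0.65. I'll let go straight up.

>>> move_arm(increments=[[0, 0, -0.002, 0], [0, 0, -0.003, 0], [0, 0, -0.01, 0], [0, 0, -0.03, 0], [0, 0, -0.03, 0], [0, 0, -0.03, 0], [0, 0, -0.03, 0], [0, 0, 0, 0], [0, 0, 0, 0]])

```text
time_s: 8.0
ee_pos: [0.5127, 0.185, 0.1998]
eef_rot: [-3.141, 0.001, 0.527]
force: [-0.4, 0.2, -0.7]
grip_width: 0.0518
grip_force: 0.0
```

```bash
python3 - <<'E'
from h import *
o,T=wpose(); im=cams.camera("wrist"); cv2.imwrite("pics/w4.png",im)
print(o["time_s"],o["ee_pos"],o["force"])
E
```

```text
8.0 [0.51269368 0.18504153 0.19977457] [-0.39847259  0.1946214  -0.66221597]
```

View pics/w4.png

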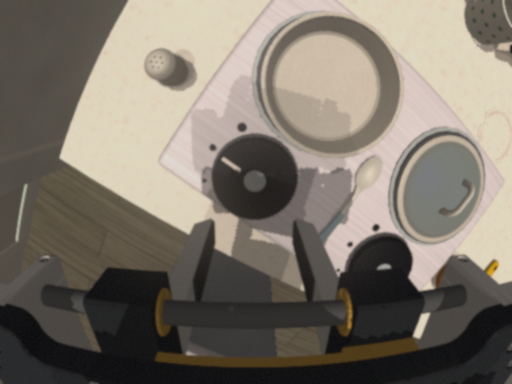

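After release, the line from the cap (255,181) through (222,158) points at the middle dot (213,147), the first click. Everything else in view stands where it did, and the hand is clear.

```bash
python3 -c "
from h import *
print(hand_in())"
```

```text
the job is handed in; nothing more can be done
None
```

I turned the left dial, in front of the pan's plate, clockwise by one click to its first rest position with about 4 N of pressure, moved the hand clear, and handed the job in at about 8 s; no verdict was returned.

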